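# Lay out a smear-staining station between the spirit lamp and the rinse beaker

## Task

Lay out the staining station on the four black mats, each thing upright in the centre of its own mat: the specimen jar on the mat next to the spirit lamp, the tall stain bottle (the one standing alone near you, not the three at the back of the bench) on the mat next to the beaker, the timer face up on the mat between those two, and the small oil bottle on the single mat behind the timer. The lamp and the beaker may stand either way round; leave them where they are, and let go of everything at the end.

Things in the scene. Friction and masses are not known exactly. Their poses are not given: they have to be found in the camera images.
- specimen_jar: squat screw-lid specimen jar, white lid, loose, upright: 62 mm tall; body 47 mm across, lid (top 12 mm) 52 mm across, the best place to grip. Origin: centre of its underside, z up.
- stain_bottle: the tall dropping bottle, brown with a narrow dropper top, loose, upright, on the near half of the bench (the three like it at the back are scenery): 99 mm tall; round body 42 mm across up to about 65 mm, then narrowing (25 mm collar at 72 to 82 mm, 15 mm dropper above). Origin: centre of its underside, z up.
- oil_bottle: the short dropper bottle, brown with a black cap, loose, upright: 66 mm tall; round body 33 mm across up to about 50 mm, cap 21 mm. Origin: centre of its underside, z up.
- timer: flat white electronic timer with a display and keys, loose, lying face up: 72 mm along its x, 62 mm along its y, 16 mm thick (keys to 18 mm). Origin: centre of its underside, z up through the face. Grip it across the 62 mm (its y).
- spirit_lamp: glass spirit lamp, 70 mm across and 80 mm tall, loose, stands on the bench at one end of the row of mats, 100 mm beyond the end mat's centre; must not be moved. Origin: centre of its underside.
- beaker: small glass beaker, 54 mm across (58 mm with the lip) and 70 mm tall, loose, stands on the bench at the other end of the row, 100 mm beyond the end mat's centre; must not be moved. Origin: centre of its underside.
- mat_left: fixed flat round black rubber bottle mat, 72 mm across, 4 mm thick (top at z = 0.004), with a thin grey circle on it; the left end of the row of three, as seen from the robot (+y), 100 mm from the middle mat. Origin: centre of its underside, on the bench.
- mat_middle: fixed flat round black rubber bottle mat, 72 mm across, 4 mm thick (top at z = 0.004), with a thin grey circle on it; the middle of the row of three. Its y axis runs along the row to the left, its x axis points away from the robot to the mat behind. The row turns up to 0.18 rad from the robot's y. Origin: centre of its underside, on the bench.
- mat_right: fixed flat round black rubber bottle mat, 72 mm across, 4 mm thick (top at z = 0.004), with a thin grey circle on it; the right end of the row of three, as seen from the robot (-y), 100 mm from the middle mat. Origin: centre of its underside, on the bench.
- mat_back: fixed flat round black rubber bottle mat, 72 mm across, 4 mm thick (top at z = 0.004), with a thin grey circle on it; the single mat behind (farther from the robot than) the middle mat, 100 mm from it. Origin: centre of its underside, on the bench.
There are look-alikes about, which are no part of the job. Leave any green look-alike of the timer alone.

How it is judged:
By the outcome, as a careful person would: the job done as asked, in the order asked, and still so for the second after the job is handed in, with the robot touching nothing.
It also fails if it takes over 102 s, if anything falls off the work surface, if the arm or the gripper's body presses on something with over 40 N, if the wrist force passes 120 N, or if a joint passes its speed limit or range.

## Robot

A 7-joint arm with a two-finger parallel gripper is mounted at the origin on a cart in front of the work surface, level with it; the furniture and walls round the work are solid. World frame = base frame: x ahead of the robot, y to its left, z up, the work surface at z = 0. Lengths are in m, angles in rad, forces in N, time in s.
With the tool pointing down it reaches from about 0.4 to 0.85 m from the base axis. Payload 10.4 kg.
Tool frame: the origin (TCP) lies between the finger pads; the fingertips stand 14 mm ahead of it and the grasp point (between the pads) lies 5 mm behind it; z points along the fingers, y is the direction in which the jaws open and shut (so a half turn about z gives the same grasp; the last joint's range is limited). The gripper opens to 87 mm and grips with 3 to 60 N. Pads are 19 mm wide; open, the fingers measure 117 mm over their backs; the gripper's body (75 mm by 190 mm) begins 51 mm behind the grasp point.
Start: joints at [-1.217, 0.332, -0.065, 1.46, 0.022, 1.35, -0.088], TCP at [0.23, 0.581, 0.237] pointing down, gripper open.
Joint ranges: [-2.6, 2.6], [-0.5, 2.12], [-1.47, 1.34], [0.16, 2.42], [-1.27, 4.41], [0.06, 2.06], [-2.6, 2.6]. Speed limits (rad/s): [2.22, 2.22, 2.79, 2.79, 3.14, 3.14, 3.14].

## Interface

Orientations are given as a unit quaternion [x, y, z, w].
In Python, from bench import readout, camera, calibration, order gives the robot as it stands.
- The arm moves only by the tool apply_moves, never from a script. Its argument "deltas" is a list of rows, each an object with "translation": the shift along the world's x, y, z in m, a list of three; "turn": the turn, a rotation vector about the world's x, y, z in rad, a list of three; "hand": the finger opening in m, from 0 to 0.087. A call has 1 to 5 rows; each row shifts and turns the pose as measured when the row begins; what a row does not reach is not made up. A row lasts 1/10 s, in which the tool goes at most 50 mm and 8.59 degrees, less where a joint would pass 70% of its speed; a pose out of reach is approached as far as the arm can. A call with a gripper value outside its range is refused whole. The fingers move at their own pace and stop on an object; "newtons" is the grip in N (left out, the last holds). Time passes only in rows, so rows that do not move let the fingers close. It gives the time, the measured TCP pose, the force and the opening at its end, in the units of the state.
- readout.read_state(): the state, without advancing time (a new reading comes with each control period).
- camera(name): name is "side" or "top"; returns the picture (400x640x3 uint8, red, green, blue); there is no depth.
- calibration(name): a dict with "fx", "fy", "cx", "cy" (pixels), "extrinsics" (4x4, takes a point from world to camera coordinates). Camera axes: x right, y down, z forward; pixel columns grow to the right and rows downward; lengths in m; the calibration is good to about 2 mm. A picture is of the moment at which its call begins. calibration takes no time and is no camera call.
- order.close_job(): hands the job in, once; it reports no verdict.
The state is a dict: "time": time; "joint_positions": joint angles; "joint_vel": joint speeds; "joint_torque": joint torques, N m; "ee_pos": TCP position; "eef_rot": TCP orientation; "ft_force": force on the tool from outside, world axes, zero at the start; "torque": the same for the moment, N m; "width": finger opening in m.
Only numpy, scipy, OpenCV 4.12 (cv2) and the standard library are available. Lean on these libraries where they do the work, as an engineer would, in place of code of your own. Each camera call takes 0.05 s, during which the arm holds its last target. There are 200 camera calls.

## Working session

There is one attempt and no reset: what is moved stays moved. The work goes in short steps, Python scripts to look and compute and a tool call to move; the robot and the scene stay as the last step left them, time stands still between calls to the robot, and variables do not carry over. Pictures are saved under pics/ and viewed, about 12 in all and at most 16, crops included, and the job is handed in when it is done.

Besides the shell and the picture viewer there is one more tool, called after ">>>" as name(argument=value, ...), one argument or row to a line, values as JSON. apply_moves: Moves the arm, as the interface text tells. Its arguments: {"type":"object","properties":{"deltas":{"type":"array","items":{"type":"object","properties":{"translation":{"type":"array","items":{"type":"number"}},"turn":{"type":"array","items":{"type":"number"}},"hand":{"type":"number"}}}},"newtons":{"type":"number"}},"required":["deltas"]}

```bash
mkdir -p pics; ls; python3 - <<'E'
from bench import readout,camera,calibration
import cv2,numpy as np
np.set_printoptions(precision=4,suppress=True)
for n in("top","side"):
    im=camera(n);cv2.imwrite(f"pics/{n}0.png",im[:,:,::-1]);c=calibration(n)
    print(n,c["fx"],c["fy"],c["cx"],c["cy"]);print(np.array(c["extrinsics"]))
s=readout.read_state();print(s)
E
```

```text
pics
top 449.50031450049283 449.50031450049283 317.1759115528105 201.32645026592604
[[ 0.0035 -1.     -0.0049 -0.039 ]
 [-0.9974 -0.0031 -0.0719  0.6113]
 [ 0.0719  0.0052 -0.9974  1.2408]
 [ 0.      0.      0.      1.    ]]
side 476.34071546261157 476.34071546261157 313.56414770046837 199.90846256169098
[[ 0.8905 -0.4549 -0.0119 -0.526 ]
 [-0.2929 -0.5529 -0.7801  0.1883]
 [ 0.3483  0.6981 -0.6255  1.1091]
 [ 0.      0.      0.      1.    ]]
{'time': 0.1, 'joint_positions': array([-1.2166,  0.3328, -0.0647,  1.4609,  0.0216,  1.3499, -0.0885]), 'joint_vel': array([-0.0004, -0.0012,  0.0003, -0.0014, -0.0001, -0.001 , -0.0005]), 'joint_torque': array([  0.0008, -62.4546,   0.0241, -39.0714,  -0.0616,   0.0368,
         0.    ]), 'ee_pos': array([0.2298, 0.5809, 0.2358]), 'eef_rot': array([ 0.1873,  0.9823, -0.0006, -0.0001]), 'ft_force': array([-0.4798,  0.229 , -0.6069]), 'torque': array([ 0.0371, -0.0153, -0.0223]), 'width': 0.08722479188290469}
```

View pics/top0.png

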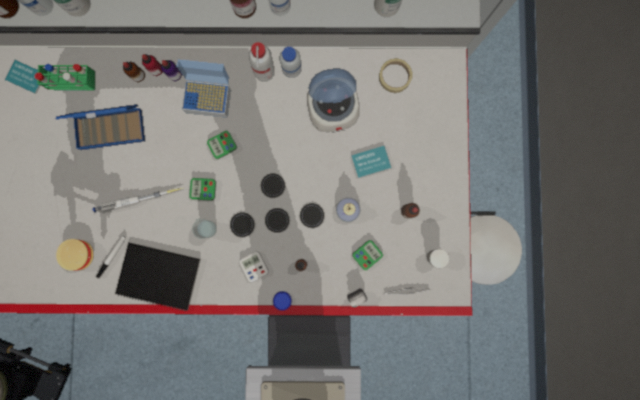

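View pics/side0.png

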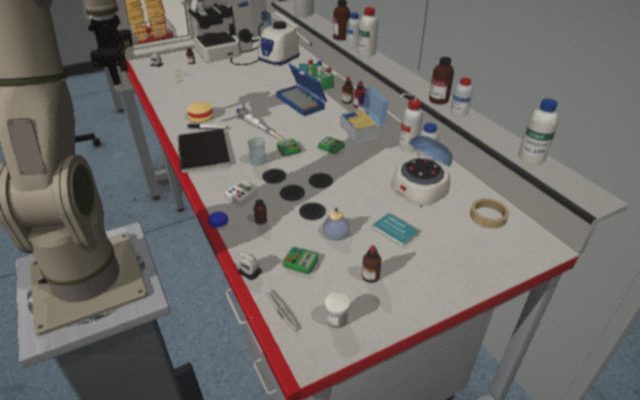

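The top view shows the following:
- **Mats:** left (242,224), middle (277,220), right (312,215), back (272,185).
- **Fixed glass:** the beaker at (205,229), by the left mat, and the lamp at (347,209), by the right mat.
- **Jar:** (439,258). Possible confusions are the orange-lid burger-like thing (74,255) and the blue cap (282,300).
- **Stain bottle:** (410,210), standing alone. The look-alikes are the three at the back (133–170,70).
- **Oil bottle:** (301,265).
- **Timer:** the white one at (253,267). The green look-alikes are at (222,145), (203,189) and (367,255). There is also a white clip or counter at (357,297).

The assignment is jar → mat_right, stain bottle → mat_left.

```bash
cat > h.py <<'E'
import cv2,numpy as np
from bench import readout,camera,calibration
np.set_printoptions(precision=4,suppress=True)
def ray(n,u,v,z):
    c=calibration(n);E=np.array(c["extrinsics"]);R,t=E[:3,:3],E[:3,3]
    o=-R.T@t;d=R.T@np.array([(u-c["cx"])/c["fx"],(v-c["cy"])/c["fy"],1])
    return (o+d*(z-o[2])/d[2])
def proj(n,p):
    c=calibration(n);E=np.array(c["extrinsics"]);q=E[:3,:3]@np.array(p)+E[:3,3]
    return np.array([c["cx"]+c["fx"]*q[0]/q[2],c["cy"]+c["fy"]*q[1]/q[2]])
def blobs(mask,box,mina=15):
    x0,y0,x1,y1=box;m=np.zeros_like(mask);m[y0:y1,x0:x1]=mask[y0:y1,x0:x1]
    n,l,s,c=cv2.connectedComponentsWithStats(m)
    return [(c[i],s[i],l==i) for i in range(1,n) if s[i][4]>=mina]
E
python3 - <<'E'
from h import *
top=cv2.imread("pics/top0.png");side=cv2.imread("pics/side0.png")
g=top.max(2)
m=(g<60).astype(np.uint8)
P=[]
for c,s,_ in blobs(m,(220,165,335,245),80):
    p=ray("top",*c,.004);P.append(p);print("mat",c,s,p, proj("side",p))
for c,s,_ in blobs((side.max(2)<60).astype(np.uint8),(245,150,345,225),60):print("side mat",c,s,ray("side",*c,.004))
print("oil cap",[(c,s,ray("top",*c,.066)) for c,s,_ in blobs((g<80).astype(np.uint8),(290,255,312,275))])
print("stain",[(c,s,ray("top",*c,.05)) for c,s,_ in blobs((g<110).astype(np.uint8),(395,200,425,222))])
print("jar",[(c,s,ray("top",*c,.062)) for c,s,_ in blobs((top.min(2)>205).astype(np.uint8),(425,245,453,272))])
print("timer",[(c,s,ray("top",*c,.016)) for c,s,_ in blobs((top.min(2)>205).astype(np.uint8),(235,248,272,286))])
a=cv2.resize(top[180:310,225:460],None,fx=3.4,fy=3.4,interpolation=cv2.INTER_CUBIC)[:,:800]
cv2.imwrite("pics/c1.png",a)
b=cv2.resize(side[165:335,210:400],None,fx=3.5,fy=3.5,interpolation=cv2.INTER_CUBIC)[:600]
cv2.imwrite("pics/c2.png",b)
E
```

```text
mat [272.3602 185.2418] [262 174  22  23 397] [0.6584 0.0913 0.004 ] [319.9364 180.1282]
mat [311.3828 214.9586] [302 205  20  20 290] [ 0.5738 -0.0206  0.004 ] [311.4648 210.4251]
mat [276.6854 219.8244] [266 209  23  23 410] [0.5597 0.078  0.004 ] [291.3838 192.2453]
mat [242.2627 224.4236] [231 214  23  22 373] [0.5463 0.1757 0.004 ] [273.46   175.7772]
side mat [273.869  175.9607] [263 170  23  13 229] [0.547  0.1743 0.004 ]
side mat [320.2897 180.2302] [309 173  23  15 252] [0.6591 0.0904 0.004 ]
side mat [291.7651 192.4164] [280 185  24  16 281] [0.5603 0.0768 0.004 ]
side mat [259.819  212.5333] [255 200  12  24 210] [0.4464 0.0368 0.004 ]
side mat [311.9529 210.8956] [300 204  25  15 297] [ 0.5741 -0.023   0.004 ]
oil cap [(array([300.3548, 264.4624]), array([296, 259,  11,  12,  93], dtype=int32), array([0.4382, 0.0073, 0.066 ]))]
stain [(array([409.2816, 209.8544]), array([401, 203,  18,  15, 206], dtype=int32), array([ 0.5868, -0.2896,  0.05  ]))]
jar []
timer []
```

View pics/c1.png

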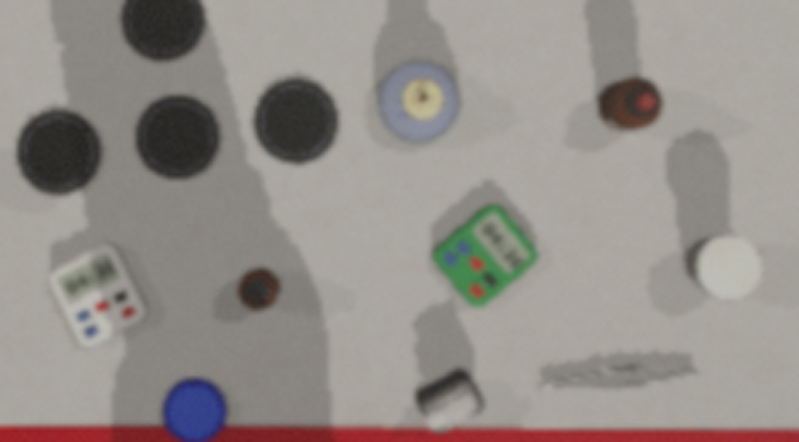

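View pics/c2.png

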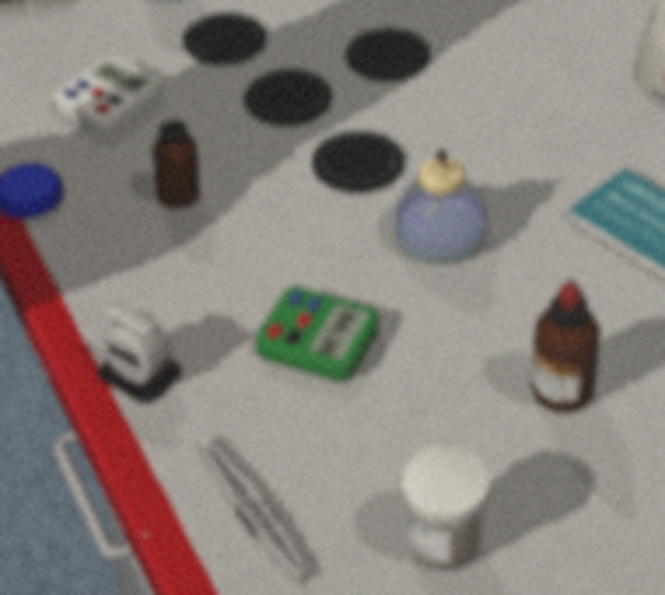

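The crops confirm each choice:
- The jar has a white lid, at crop 1 (729,267).
- The stain bottle has a red dropper tip, at (647,102).
- The oil bottle has a black cap, at (258,288).
- The timer is white with its display away from the robot, at about (97,296).

Next I refine these positions.

```bash
python3 - <<'E'
from h import *
top=cv2.imread("pics/top0.png").astype(int);side=cv2.imread("pics/side0.png").astype(int)
def cen(n,im,mask,box,z,lab):
    for c,s,l in blobs(mask.astype(np.uint8),box,8): 
        print(n,lab,c,s,ray(n,*c,z))
        if lab=="timer":
            r=cv2.minAreaRect(np.argwhere(l)[:,::-1].astype(np.float32));bp=cv2.boxPoints(r)
            q=np.array([ray(n,*p,.012) for p in bp]);print(r,q[:,:2],q.mean(0),np.linalg.norm(q-np.roll(q,1,0),axis=1))
# side mats etc
cen("top",top,top.min(2)>185,(425,243,455,275),.062,"jar lid")
cen("side",side,side.min(2)>205,(320,285,352,315),.062,"jar lid")
red=lambda im:(im[:,:,2]-im[:,:,1]>55)
cen("top",top,red(top),(400,198,425,222),.095,"stain tip")
cen("side",side,red(side),(360,240,385,262),.092,"stain tip")
cen("top",top,top.max(2)<70,(290,255,312,275),.066,"oil cap")
cen("side",side,side.max(2)<60,(250,195,270,207),.06,"oil cap")
cen("side",side,side.max(2)<110,(250,195,270,227),.033,"oil body")
hsvw=top.min(2)
bx=(235,246,272,286)
# timer: white, or non-gray keys; use brightness > shadow & table colour distance
for z,t in((170,"a"),(185,"b"),(195,"c")): print(t,(hsvw[bx[1]:bx[3],bx[0]:bx[2]]>z).sum())
print(np.array(hsvw[246:288:1,236:272:2]))
E
```

```text
side stain tip [372.2941 248.8824] [371 247   4   5  17] [ 0.5865 -0.2951  0.092 ]
top oil cap [299.9859 264.4507] [296 260   9  10  71] [0.4382 0.0083 0.066 ]
side oil cap [259.2653 203.2653] [255 200  10   7  49] [0.4382 0.0082 0.06  ]
side oil body [251.9048 196.6667] [250 195   6   6  21] [0.4417 0.0761 0.033 ]
side oil body [259.3203 213.1076] [250 197  19  30 409] [0.4335 0.0022 0.033 ]
a 73
b 0
c 0
[[159 161 162 161 160 158 158 145 130 129 127 127 129 131 131 129 130 130]
 [158 158 161 160 160 157 150 137 131 130 129 128 131 130 128 130 130 130]
 [158 159 161 160 159 148 136 130 129 129 129 128 130 130 129 129 130 131]
 [159 160 160 155 154 138 129 130 130 129 127 128 130 130 129 129 131 131]
 [160 160 156 147 143 131 128 130 129 127 123 128 129 128 127 128 131 128]
 [159 160 148 134 134 130 129 127 128 128 124 119 126 128 128 127 129 127]
 [160 158 137 130 129 129 129 128 128 134 134 117 119 125 127 129 129 129]
 [159 157 134 129 130 131 129 135 137 139 139 129 113 121 126 129 130 128]
 [159 158 134 127 128 131 137 149 143 137 134 135 111 119 122 127 128 130]
 [160 159 133 12
[... 1759 characters left out ...]
143 121 120 126 129 128]
 [158 159 158 159 157 148 171 161 166 178 172 150 148 127 125 128 129 127]
 [158 159 159 159 159 150 164 174 178 173 158 150 152 130 127 127 129 129]
 [158 160 159 160 159 153 155 172 172 160 154 154 157 134 129 129 128 127]
 [159 159 159 160 159 155 152 157 160 158 158 156 158 135 128 130 129 128]
 [158 159 159 161 160 158 158 157 159 160 158 159 158 133 126 129 128 127]
 [157 159 160 159 158 158 161 158 159 161 158 160 155 133 127 128 130 128]
 [158 157 158 160 159 161 160 160 158 160 160 159 150 131 128 129 130 129]
 [158 159 158 159 159 161 160 160 159 158 158 158 144 128 128 127 128 129]
 [158 158 159 160 160 159 160 161 159 160 158 156 136 127 128 129 129 129]]
```

```bash
python3 - <<'E'
from h import *
T=cv2.imread("pics/top0.png");S=cv2.imread("pics/side0.png");top=T.astype(int);side=S.astype(int)
def gc(im,box):
    k=4;x0,y0,x1,y1=box
    c=cv2.resize(im[y0-8:y1+8,x0-8:x1+8],None,fx=k,fy=k,interpolation=cv2.INTER_CUBIC)
    m=np.zeros(c.shape[:2],np.uint8);cv2.setRNGSeed(1)
    cv2.grabCut(c,m,(32,32,(x1-x0)*k,(y1-y0)*k),np.zeros((1,65)),np.zeros((1,65)),6,cv2.GC_INIT_WITH_RECT)
    f=((m&1)*1).astype(np.uint8)
    co=max(cv2.findContours(f,0,2)[0],key=cv2.contourArea)
    co=co.reshape(-1,2).astype(np.float32)/k+[x0-8-.375,y0-8-.375]
    return co.astype(np.float32)
co=gc(T,(237,249,270,284));r=cv2.minAreaRect(co)
q=np.array([ray("top",*p,.014) for p in cv2.boxPoints(r)])[:,:2]
print("timer",r,q,"\n",q.mean(0),np.linalg.norm(q-np.roll(q,1,0),axis=1),proj("side",[*q.mean(0),.016]))
co=gc(S,(222,176,257,204));print("timer side",cv2.boundingRect(co),[ray("side",*p,.014)[:2] for p in cv2.approxPolyDP(co,4,True)[:,0]])
def cen(n,mask,box,z,lab):
    for c,s,l in blobs(mask.astype(np.uint8),box,8): 
        e=cv2.minEnclosingCircle(np.argwhere(l)[:,::-1].astype(np.float32));print(n,lab,c,s,e,ray(n,*c,z))
cen("top",top.min(2)>162,(425,243,455,275),.062,"jar lid")
cen("side",side.min(2)>165,(320,285,354,312),.062,"jar lid")
d=top[:,:,2]-top[:,:,1]
print(d[203:218,402:422])
cen("top",d>55,(400,198,425,222),.095,"tip")
E
```

```text
timer ((252.1590118408203, 267.2214050292969), (25.392946243286133, 19.630144119262695), 62.44719314575195) [[0.445  0.1855]
 [0.4705 0.1371]
 [0.408  0.1034]
 [0.3827 0.1517]] 
 [0.4266 0.1444] [0.0709 0.0548 0.071  0.0546] [238.6697 189.6936]
timer side (227, 182, 24, 15) [array([0.4623, 0.142 ]), array([0.4422, 0.1798]), array([0.3971, 0.1528]), array([0.4207, 0.1133]), array([0.429 , 0.1398])]
top jar lid [439.5874 258.342 ] [431 249  18  20 269] ((440.4865417480469, 258.23541259765625), 9.881280899047852) [ 0.4557 -0.3672  0.062 ]
side jar lid [336.2234 302.0817] [325 292  24  20 367] ((336.5, 301.625), 11.795888900756836) [ 0.4564 -0.3663  0.062 ]
[[ 3  4  4  4  4  6  7 10 12 12 14 10  8  9  5  5  4  4  4  4]
 [ 4  5  6  5  8  9 14 17 19 20 19 17 14 13  9  7  5  4  4  3]
 [ 4  6  7 10 12 16 18 17 18 15 13 11 12 15 14  9  6  5  4  4]
 [ 6  7 10 12 16 18 20 17 12 11  7 11 16 17 15 12  7  4  5  3]
 [ 7  9 12 14 18 20 19 14  8  6 13 27 35 37 28 16 11  6  3  3]
 [10 11 12 16 21 22 17 10  5 11 22 39 51 54 50 33 16  8  5  3]
 [10 11 11 17 22 25 19  9  4 15 33 50 60 62 58 46 21 10  5  3]
 [ 9 10 14 19 23 24 19  8  7 16 36 53 62 64 61 47 23 12  6  4]
 [10 11 15 19 23 24 22 12  5 11 29 46 54 59 50 36 19  9  4  3]
 [11 13 15 20 25 26 25 18  9  7 14 25 35 36 30 21 18  9  4  3]
 [ 9 13 14 19 23 27 28 24 18 11  9 11 16 18 19 21 17  9  4  4]
 [ 9 14 15 18 24 26 29 30 26 23 23 20 19 20 24 22 12  6  5  4]
 [ 7  8 11 14 21 25 28 29 31 31 34 30 31 29 23 14  8  4  4  3]
 [ 4  7  8 13 14 20 24 25 30 31 32 28 24 19 11  7  6  4  4  3]
 [ 5  5  8  7 12 12 13 17 18 18 16 14 12  7  6  4  5  4  4  3]]
```

Both views agree to about 2 mm. Measured positions:

| Thing | Position (x, y) | Note |
|---|---|---|
| Jar | (0.456, -0.367) | |
| Stain bottle | (0.586, -0.295) | |
| Timer | (0.428, 0.141) | long axis about 31° |
| Oil bottle | (0.438, 0.008) | |
| Mat left | (0.5465, 0.175) | |
| Mat middle | (0.560, 0.0775) | row yaw 0.138 |
| Mat right | (0.574, -0.0215) | |
| Mat back | (0.659, 0.091) | |

I start with the jar.

>>> apply_moves(
  deltas=[
    {"translation": [0.025,-0.031,0],"turn": [0,0,-0.1],"hand": 0.087},
    {"translation": [0.025,-0.031,0],"turn": [0,0,-0.1],"hand": 0.087},
    {"translation": [0.025,-0.031,0],"turn": [0,0,-0.1],"hand": 0.087},
    {"translation": [0.025,-0.031,0],"turn": [0,0,-0.1],"hand": 0.087},
    {"translation": [0.025,-0.031,0],"turn": [0,0,-0.1],"hand": 0.087},
  ],
)

```text
time: 0.6
ee_pos: [0.3516, 0.4237, 0.2326]
eef_rot: [0.427, 0.904, -0.002, -0.002]
ft_force: [1.3, 0.5, -0.4]
width: 0.0868
```

>>> apply_moves(
  deltas=[
    {"translation": [0.025,-0.031,0],"turn": [0,0,-0.1],"hand": 0.087},
    {"translation": [0.025,-0.031,0],"turn": [0,0,-0.1],"hand": 0.087},
    {"translation": [0.025,-0.031,0],"turn": [0,0,-0.1],"hand": 0.087},
    {"translation": [0.025,-0.031,0],"turn": [0,0,-0.1],"hand": 0.087},
    {"translation": [0,-0.048,0],"turn": [0,0,-0.1],"hand": 0.087},
  ],
)

```text
time: 1.1
ee_pos: [0.4559, 0.2445, 0.2311]
eef_rot: [0.646, 0.764, -0.002, -0.003]
ft_force: [0.9, -0.8, 0.5]
width: 0.0871
```

>>> apply_moves(
  deltas=[
    {"translation": [0,-0.048,0],"turn": [0,0,-0.05],"hand": 0.087},
    {"translation": [0,-0.048,0],"turn": [0,0,0],"hand": 0.087},
    {"translation": [0,-0.048,0],"turn": [0,0,0],"hand": 0.087},
    {"translation": [0,-0.048,0],"turn": [0,0,0],"hand": 0.087},
    {"translation": [0,-0.048,0],"turn": [0,0,0],"hand": 0.087},
  ],
)

```text
time: 1.6
ee_pos: [0.454, -0.0054, 0.2295]
eef_rot: [0.667, 0.745, -0.003, -0.004]
ft_force: [0.7, 0.3, -0.0]
width: 0.087
```

>>> apply_moves(
  deltas=[
    {"translation": [0,-0.048,0],"turn": [0,0,0],"hand": 0.087},
    {"translation": [0,-0.048,0],"turn": [0,0,0],"hand": 0.087},
    {"translation": [0,-0.048,0],"turn": [0,0,0],"hand": 0.087},
    {"translation": [0,-0.048,0],"turn": [0,0,0],"hand": 0.087},
    {"translation": [0,-0.048,0],"turn": [0,0,0],"hand": 0.087},
  ],
)

```text
time: 2.1
ee_pos: [0.451, -0.255, 0.2297]
eef_rot: [0.666, 0.746, -0.001, -0.003]
ft_force: [2.2, 0.9, -0.3]
width: 0.087
```

>>> apply_moves(
  deltas=[
    {"translation": [0.002,-0.04,0],"turn": [0,0,0.02],"hand": 0.087},
    {"translation": [0.002,-0.04,-0.02],"turn": [0,0,0],"hand": 0.087},
    {"translation": [0.001,-0.03,-0.03],"turn": [0,0,0],"hand": 0.087},
    {"translation": [0,0,-0.03],"turn": [0,0,0],"hand": 0.087},
    {"translation": [0,0,0],"turn": [0,0,0],"hand": 0.087},
  ],
)

```text
time: 2.6
ee_pos: [0.4527, -0.3769, 0.147]
eef_rot: [0.661, 0.75, -0.003, -0.002]
ft_force: [0.4, 0.7, 0.0]
width: 0.087
```

```bash
python3 - <<'E'
from h import *
from scipy.spatial.transform import Rotation as R
s=readout.read_state();r=R.from_quat(s['eef_rot']).as_matrix();print(s['ee_pos'],"\n",r)
print(s['joint_positions'])
E
```

```text
[ 0.4527 -0.3769  0.147 ] 
 [[-0.1253  0.9921 -0.0074]
 [ 0.9921  0.1253 -0.0017]
 [-0.0008 -0.0076 -1.    ]]
[-0.0476  0.4144  0.8344  1.7042 -0.3225  1.1738  0.9981]
```

>>> apply_moves(
  deltas=[
    {"translation": [0.0035,0.01,-0.02],"turn": [0.002,-0.007,0],"hand": 0.087},
    {"translation": [0,0,-0.03],"turn": [0,0,0],"hand": 0.087},
    {"translation": [0,0,-0.03],"turn": [0,0,0],"hand": 0.087},
    {"translation": [0,0,-0.015],"turn": [0,0,0],"hand": 0.087},
    {"translation": [0,0,0],"turn": [0,0,0],"hand": 0.087},
  ],
)

```text
time: 3.1
ee_pos: [0.4592, -0.3655, 0.0548]
eef_rot: [0.66, 0.751, 0.001, 0.002]
ft_force: [-0.2, -0.1, 0.4]
width: 0.0871
```

```bash
python3 - <<'E'
from h import *
t=camera("top")[:,:,::-1];s=camera("side")[:,:,::-1]
a=cv2.resize(t[205:305,380:500],(400,333),interpolation=cv2.INTER_CUBIC)
b=cv2.resize(s[240:340,280:400],(400,333),interpolation=cv2.INTER_CUBIC)
cv2.imwrite("pics/j.png",np.hstack([a,b]))
E
```

```text
(no output)
```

View pics/j.png

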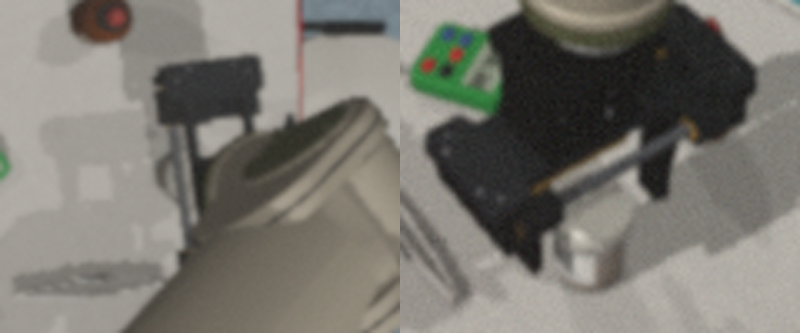

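The side crop shows the jar at (590,240), between the open fingers. I close on the lid.

>>> apply_moves(
  deltas=[
    {"translation": [-0.002,-0.0015,-0.004],"turn": [0,0,0],"hand": 0.087},
    {"translation": [0,0,0],"turn": [0,0,0],"hand": 0.04},
    {"translation": [0,0,0],"turn": [0,0,0],"hand": 0.04},
    {"translation": [0,0,0],"turn": [0,0,0],"hand": 0.04},
    {"translation": [0,0,0],"turn": [0,0,0],"hand": 0.04},
  ],
  newtons=20,
)

```text
time: 3.7
ee_pos: [0.46, -0.3697, 0.0571]
eef_rot: [0.66, 0.751, 0.002, 0.006]
ft_force: [0.1, 0.3, 0.3]
width: 0.0627
```

>>> apply_moves(
  deltas=[
    {"translation": [0,0,0],"turn": [0,0,0],"hand": 0.04},
    {"translation": [0,0,0],"turn": [0,0,0],"hand": 0.04},
    {"translation": [0,0,0],"turn": [0,0,0],"hand": 0.04},
    {"translation": [0,0,0],"turn": [0,0,0],"hand": 0.04},
  ],
)

```text
time: 4.1
ee_pos: [0.4601, -0.3698, 0.0573]
eef_rot: [0.66, 0.751, 0.003, 0.006]
ft_force: [0.0, -0.9, 0.2]
width: 0.0514
```

The grip sits 6 mm high because the pose drifted. I open, level the tool, lower it and regrip.

>>> apply_moves(
  deltas=[
    {"translation": [0,0,0],"turn": [0,0,0],"hand": 0.07},
    {"translation": [0,0,0],"turn": [0.003,0.013,0],"hand": 0.07},
    {"translation": [-0.002,0.0025,-0.006],"turn": [0,0,0],"hand": 0.07},
  ],
)

```text
time: 4.4
ee_pos: [0.4585, -0.3676, 0.0516]
eef_rot: [0.66, 0.751, -0.001, 0.001]
ft_force: [0.6, -0.3, 0.8]
width: 0.0661
```

```bash
cat > st.py <<'E'
from h import *
from scipy.spatial.transform import Rotation as R
s=readout.read_state();r=R.from_quat(s['eef_rot']).as_matrix();z=r[:,2]
print("t",s['time'],s['ee_pos'],"w",s['width'],"psi",np.arctan2(r[1,1],r[0,1]),"level turn",-0+z[1]*-1,z[0],"j",s['joint_positions'])
E
python3 st.py
```

```text
t 4.4 [ 0.4585 -0.3676  0.0516] w 0.066066994061611 psi 0.1283258326681917 level turn 0.0019908964165362246 -0.00020241348925886587 j [-0.0053  0.5243  0.7621  1.7893 -0.4219  0.9976  1.0521]
```

>>> apply_moves(
  deltas=[
    {"translation": [0,0,0],"turn": [0,0,0],"hand": 0.04},
    {"translation": [0,0,0],"turn": [0,0,0],"hand": 0.04},
    {"translation": [0,0,0],"turn": [0,0,0],"hand": 0.04},
  ],
)

```text
time: 4.7
ee_pos: [0.4577, -0.3667, 0.0503]
eef_rot: [0.66, 0.751, -0.001, -0.001]
ft_force: [-0.6, -0.4, 0.9]
width: 0.0531
```

```bash
python3 st.py
```

```text
t 4.7 [ 0.4577 -0.3667  0.0503] w 0.05313904736107385 psi 0.1285677649042457 level turn 0.0009469402596640911 -0.002219163431185531 j [-0.0055  0.5255  0.7614  1.7911 -0.4221  0.9969  1.0522]
```

>>> apply_moves(
  deltas=[
    {"translation": [0,0,0],"turn": [0,0,0],"hand": 0.04},
    {"translation": [0,0,0.01],"turn": [0,0,0],"hand": 0.04},
    {"translation": [0,0,0.03],"turn": [0,0,0],"hand": 0.04},
    {"translation": [0,0,0.045],"turn": [0,0,0],"hand": 0.04},
    {"translation": [0,0,0.045],"turn": [0,0,0],"hand": 0.04},
  ],
)

```text
time: 5.2
ee_pos: [0.454, -0.3645, 0.1804]
eef_rot: [0.661, 0.751, -0.003, -0.006]
ft_force: [1.9, -0.5, -0.3]
width: 0.0513
```

>>> apply_moves(
  deltas=[
    {"translation": [0,0.03,0],"turn": [0,0,0],"hand": 0.04},
    {"translation": [0.01,0.045,0],"turn": [0,0,0],"hand": 0.04},
    {"translation": [0.015,0.045,0],"turn": [0,0,0],"hand": 0.04},
    {"translation": [0.015,0.045,0],"turn": [0,0,0],"hand": 0.04},
    {"translation": [0.015,0.045,0],"turn": [0,0,0],"hand": 0.04},
  ],
)

```text
time: 5.7
ee_pos: [0.5083, -0.1594, 0.1926]
eef_rot: [0.667, 0.745, -0.001, 0.002]
ft_force: [1.2, -0.1, -0.7]
width: 0.0513
```

>>> apply_moves(
  deltas=[
    {"translation": [0.015,0.04,0],"turn": [0,0,0],"hand": 0.04},
    {"translation": [0.015,0.04,0],"turn": [0,0,0],"hand": 0.04},
    {"translation": [0.015,0.025,0],"turn": [0,0,0],"hand": 0.04},
    {"translation": [0.01,0.015,0],"turn": [0,0,0],"hand": 0.04},
    {"translation": [0,0,0],"turn": [0,0,0],"hand": 0.04},
  ],
)

```text
time: 6.2
ee_pos: [0.5664, -0.027, 0.1966]
eef_rot: [0.664, 0.748, 0.002, 0.003]
ft_force: [0.3, 0.1, -0.5]
width: 0.0511
```

```bash
python3 st.py
```

```text
t 6.2 [ 0.5664 -0.027   0.1966] w 0.05111810485789927 psi 0.1186252742183564 level turn 0.0005019052832357686 0.007415413877905818 j [-0.6425  0.2614  0.7195  1.7124 -0.1818  1.2284  0.2388]
```

>>> apply_moves(
  deltas=[
    {"translation": [0.0075,0.0055,-0.03],"turn": [0,0.007,0],"hand": 0.04},
    {"translation": [0,0,-0.04],"turn": [0,0,0],"hand": 0.04},
    {"translation": [0,0,-0.04],"turn": [0,0,0],"hand": 0.04},
    {"translation": [0,0,-0.01],"turn": [0,0,0],"hand": 0.04},
  ],
)

```text
time: 6.6
ee_pos: [0.5754, -0.0274, 0.0776]
eef_rot: [0.666, 0.746, 0.002, 0.003]
ft_force: [-1.1, -0.0, 0.3]
width: 0.0511
```

```bash
python3 st.py; python3 - <<'E'
from h import *
t=camera("top")[:,:,::-1];s=camera("side")[:,:,::-1]
a=cv2.resize(t[165:265,250:370],(400,333),interpolation=cv2.INTER_CUBIC)
b=cv2.resize(s[150:250,250:370],(400,333),interpolation=cv2.INTER_CUBIC)
cv2.imwrite("pics/j2.png",np.hstack([a,b]))
E
```

```text
t 6.6 [ 0.5754 -0.0274  0.0776] w 0.05107946273432096 psi 0.11294626804096013 level turn 0.002076713281419106 0.007078640364579529 j [-0.5779  0.4235  0.6672  1.8055 -0.3029  1.0096  0.3207]
```

View pics/j2.png

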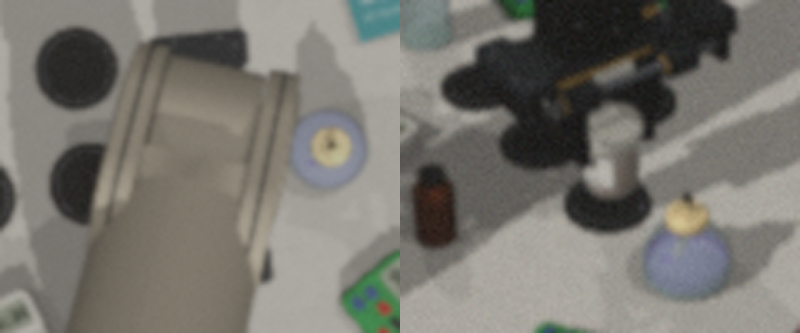

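The jar hangs upright over the right mat, at (610,190) in the side crop. I lower it.

>>> apply_moves(
  deltas=[
    {"translation": [-0.0015,0.006,-0.008],"turn": [0.002,0.007,0],"hand": 0.04},
    {"translation": [0,0,-0.005],"turn": [0,0,0],"hand": 0.04},
    {"translation": [0,0,-0.004],"turn": [0,0,0],"hand": 0.04},
  ],
)

```text
time: 7.0
ee_pos: [0.5783, -0.0223, 0.0677]
eef_rot: [0.667, 0.745, 0.004, 0.003]
ft_force: [-0.9, 0.5, -0.8]
width: 0.0509
```

```bash
python3 st.py
```

```text
t 7.0 [ 0.5783 -0.0223  0.0677] w 0.05088075937174697 psi 0.11087238973221718 level turn -0.0013428814032421695 0.00974793746209369 j [-0.575   0.4405  0.6575  1.807  -0.3187  0.9913  0.3217]
```

>>> apply_moves(
  deltas=[
    {"translation": [-0.0045,0.001,-0.008],"turn": [0,0.01,0],"hand": 0.04},
    {"translation": [-0.001,0,-0.006],"turn": [0,0.002,0],"hand": 0.04},
  ],
)

```text
time: 7.2
ee_pos: [0.5735, -0.021, 0.0542]
eef_rot: [0.667, 0.745, 0.001, -0.001]
ft_force: [0.6, 0.6, 0.7]
width: 0.051
```

```bash
python3 st.py
```

```text
t 7.2 [ 0.5735 -0.021   0.0542] w 0.0510180146634312 psi 0.11125515435199815 level turn -0.0020588838259210504 -0.0005523016872810134 j [-0.5698  0.4564  0.6486  1.8194 -0.3298  0.9759  0.3286]
```

>>> apply_moves(
  deltas=[
    {"translation": [0,0,-0.0015],"turn": [0,0,0],"hand": 0.04},
  ],
)

```text
time: 7.3
ee_pos: [0.5739, -0.0209, 0.0537]
eef_rot: [0.667, 0.745, 0.001, -0.001]
ft_force: [-9.1, 0.1, 24.6]
width: 0.0513
```

```bash
python3 st.py;python3 -c "
from h import *;print(readout.read_state()['ft_force'])"
```

```text
t 7.3 [ 0.5739 -0.0209  0.0537] w 0.05134730826998543 psi 0.11152503685887036 level turn -0.0027603149911246227 5.320305804554638e-05 j [-0.5687  0.4577  0.6478  1.819  -0.3315  0.9747  0.3302]
[-9.1309  0.1371 24.5537]
```

>>> apply_moves(
  deltas=[
    {"translation": [0,0,0.0005],"turn": [0,0,0],"hand": 0.08},
    {"translation": [0,0,0],"turn": [0,0,0],"hand": 0.08},
    {"translation": [0,0,0.015],"turn": [0,0,0],"hand": 0.08},
    {"translation": [0,0,0.04],"turn": [0,0,0],"hand": 0.08},
    {"translation": [0,0,0.045],"turn": [0,0,0],"hand": 0.08},
  ],
)

```text
time: 7.8
ee_pos: [0.5699, -0.0212, 0.1528]
eef_rot: [0.667, 0.745, -0.003, -0.004]
ft_force: [1.0, 0.4, 1.4]
width: 0.0781
```

```bash
python3 st.py
```

```text
t 7.8 [ 0.5699 -0.0212  0.1528] w 0.07813678173927677 psi 0.1112129627338087 level turn -0.00020681508092303905 -0.0104437409272564 j [-0.6274  0.3307  0.7071  1.7388 -0.231   1.1679  0.2578]
```

>>> apply_moves(
  deltas=[
    {"translation": [0,-0.03,0.015],"turn": [0,-0.01,0],"hand": 0.085},
    {"translation": [0.003,-0.048,0],"turn": [0,0,0],"hand": 0.085},
    {"translation": [0.003,-0.048,0],"turn": [0,0,0],"hand": 0.085},
    {"translation": [0.003,-0.048,0],"turn": [0,0,0],"hand": 0.085},
    {"translation": [0.003,-0.045,0],"turn": [0,0,0],"hand": 0.085},
  ],
)

```text
time: 8.3
ee_pos: [0.5865, -0.2384, 0.181]
eef_rot: [0.661, 0.75, 0.007, 0.004]
ft_force: [0.5, 0.2, 0.7]
width: 0.0846
```

>>> apply_moves(
  deltas=[
    {"translation": [0.003,-0.03,0],"turn": [0,0,0],"hand": 0.085},
    {"translation": [0.001,-0.015,0],"turn": [0,0,0],"hand": 0.085},
    {"translation": [0,0,0],"turn": [0,0,0],"hand": 0.085},
  ],
)

```text
time: 8.6
ee_pos: [0.5877, -0.2944, 0.1842]
eef_rot: [0.665, 0.747, 0.005, 0.006]
ft_force: [-0.8, -0.4, -0.5]
width: 0.0849
```

```bash
python3 st.py; python3 - <<'E'
from h import *
t=camera("top")[:,:,::-1];s=camera("side")[:,:,::-1]
cv2.imwrite("pics/t3.png",t)
tt=t.astype(int);ss=s.astype(int)
for c,q,l in blobs((tt.min(2)>155).astype(np.uint8),(295,198,330,228),20): print("jar top",c,q,ray("top",*c,.066))
for c,q,l in blobs((ss.min(2)>155).astype(np.uint8),(295,165,332,200),20): print("jar side",c,q,ray("side",*c,.066))
print(proj("top",[.574,-.0215,.066]),proj("side",[.574,-.0215,.066]))
a=cv2.resize(t[165:265,270:390],(400,333),interpolation=cv2.INTER_CUBIC)
b=cv2.resize(s[150:250,260:380],(400,333),interpolation=cv2.INTER_CUBIC)
cv2.imwrite("pics/j3.png",np.hstack([a,b]))
E
```

```text
t 8.6 [ 0.5877 -0.2944  0.1842] w 0.08492050995833678 psi 0.11639780621870845 level turn 0.0003878556401917905 0.015534974786526812 j [-0.1461  0.5094  0.7614  1.4849 -0.3673  1.2777  0.7701]
jar top [325.4265 210.7488] [318 198  12  30 211] [ 0.5828 -0.0596  0.066 ]
jar top [311.795  214.8745] [305 206  16  19 239] [ 0.5715 -0.0228  0.066 ]
jar side [308.884  170.9457] [295 165  37  19 405] [0.6123 0.0694 0.066 ]
jar side [310.7356 193.4425] [302 188  19  12 174] [ 0.5708 -0.0242  0.066 ]
[311.3182 213.9362] [311.341  192.5383]
```

View pics/j3.png

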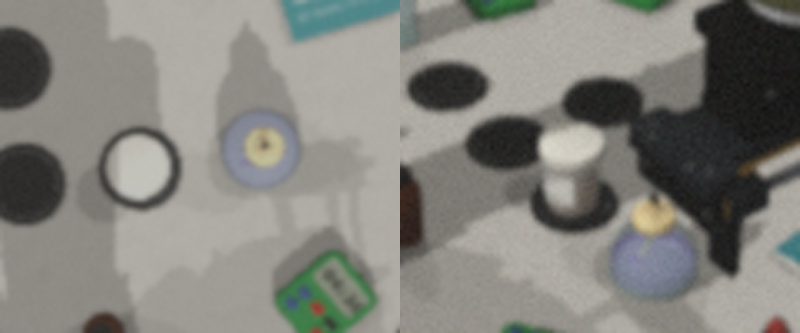

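The jar stands upright and centred on the right mat, within about 2 mm, and the lamp is untouched. Now I descend on the stain bottle.

>>> apply_moves(
  deltas=[
    {"translation": [-0.002,-0.0005,-0.02],"turn": [0,0.015,0],"hand": 0.085},
    {"translation": [0,0,-0.03],"turn": [0,0,0],"hand": 0.085},
    {"translation": [0,0,-0.03],"turn": [0,0,0],"hand": 0.085},
  ],
)

```text
time: 9.0
ee_pos: [0.5899, -0.2873, 0.1051]
eef_rot: [0.661, 0.75, 0.003, 0.002]
ft_force: [-0.0, -0.9, 0.8]
width: 0.0847
```

```bash
python3 st.py
```

```text
t 9.0 [ 0.5899 -0.2873  0.1051] w 0.08473408375309739 psi 0.1258054232314932 level turn -0.001706511550315033 0.007143372805893328 j [-0.1319  0.583   0.7194  1.5594 -0.4143  1.1497  0.801 ]
```

>>> apply_moves(
  deltas=[
    {"translation": [-0.005,-0.0075,-0.01],"turn": [-0.002,0.007,0],"hand": 0.085},
    {"translation": [-0.001,-0.001,-0.025],"turn": [0,0,0],"hand": 0.085},
    {"translation": [-0.001,-0.001,-0.02],"turn": [0,0,0],"hand": 0.085},
  ],
)

```text
time: 9.3
ee_pos: [0.5823, -0.2921, 0.0458]
eef_rot: [0.659, 0.752, -0.001, -0.003]
ft_force: [-1.0, 0.3, 0.3]
width: 0.0852
```

```bash
python3 st.py
```

```text
t 9.3 [ 0.5823 -0.2921  0.0458] w 0.08518800104292557 psi 0.1322911549009973 level turn -0.0024361839632289152 -0.0047125496556648175 j [-0.1     0.6473  0.6842  1.6027 -0.4519  1.061   0.8439]
```

>>> apply_moves(
  deltas=[
    {"translation": [0.003,-0.003,0.003],"turn": [-0.002,-0.004,0],"hand": 0.06},
    {"translation": [0,0,0],"turn": [0,0,0],"hand": 0.03},
    {"translation": [0,0,0],"turn": [0,0,0],"hand": 0.03},
    {"translation": [0,0,0],"turn": [0,0,0],"hand": 0.03},
  ],
)

```text
time: 9.7
ee_pos: [0.5854, -0.2942, 0.0498]
eef_rot: [0.658, 0.753, -0.001, -0.001]
ft_force: [-0.6, -0.6, -0.1]
width: 0.0611
```

```bash
python3 st.py
```

```text
t 9.7 [ 0.5854 -0.2942  0.0498] w 0.06109917298217339 psi 0.13441069197644603 level turn -0.0007033777198301694 -0.0025349750528812346 j [-0.098   0.6477  0.6855  1.5923 -0.4505  1.0679  0.8444]
```

>>> apply_moves(
  deltas=[
    {"translation": [0,0,0],"turn": [0,0,0],"hand": 0.03},
    {"translation": [0,0,0],"turn": [0,0,0],"hand": 0.03},
    {"translation": [0,0,0],"turn": [0,0,0],"hand": 0.03},
    {"translation": [0,0,0],"turn": [0,0,0],"hand": 0.03},
  ],
  newtons=25,
)

```text
time: 10.1
ee_pos: [0.5865, -0.2944, 0.052]
eef_rot: [0.658, 0.753, 0.0, 0.0]
ft_force: [0.3, 0.0, -0.5]
width: 0.0406
```

```bash
python3 st.py
```

```text
t 10.1 [ 0.5865 -0.2944  0.052 ] w 0.04057095098742873 psi 0.13482684756298838 level turn -5.994843567001362e-05 0.00033803237379272273 j [-0.0986  0.6451  0.6863  1.5908 -0.4499  1.0687  0.844 ]
```

>>> apply_moves(
  deltas=[
    {"translation": [0,0,0.01],"turn": [0,0,0],"hand": 0.03},
    {"translation": [0,0,0.03],"turn": [0,0,0],"hand": 0.03},
    {"translation": [0,0,0.04],"turn": [0,0,0],"hand": 0.03},
    {"translation": [0,0,0.04],"turn": [0,0,0],"hand": 0.03},
    {"translation": [0,0,0.03],"turn": [0,0,0],"hand": 0.03},
  ],
)

```text
time: 10.6
ee_pos: [0.5824, -0.2929, 0.2041]
eef_rot: [0.658, 0.753, -0.002, -0.004]
ft_force: [0.2, 0.1, -0.8]
width: 0.041
```

>>> apply_moves(
  deltas=[
    {"translation": [-0.002,0.025,0],"turn": [0,0,0],"hand": 0.03},
    {"translation": [-0.004,0.045,0],"turn": [0,0,0],"hand": 0.03},
    {"translation": [-0.004,0.045,0],"turn": [0,0,0],"hand": 0.03},
    {"translation": [-0.004,0.045,0],"turn": [0,0,0],"hand": 0.03},
    {"translation": [-0.004,0.045,0],"turn": [0,0,0],"hand": 0.03},
  ],
)

```text
time: 11.1
ee_pos: [0.5625, -0.0927, 0.214]
eef_rot: [0.664, 0.748, -0.001, 0.002]
ft_force: [1.9, 0.2, -1.4]
width: 0.0407
```

```bash
python3 st.py
```

```text
t 11.1 [ 0.5625 -0.0927  0.214 ] w 0.040713148334684625 psi 0.11854602263332333 level turn 0.004392955746302155 0.0013555038377314318 j [-0.5637  0.2669  0.7682  1.6788 -0.1888  1.2715  0.3609]
```

>>> apply_moves(
  deltas=[
    {"translation": [-0.002,0.045,0],"turn": [0.004,0.001,0],"hand": 0.03},
    {"translation": [-0.003,0.045,0],"turn": [0,0,0],"hand": 0.03},
    {"translation": [-0.003,0.045,0],"turn": [0,0,0],"hand": 0.03},
    {"translation": [-0.003,0.045,0],"turn": [0,0,0],"hand": 0.03},
    {"translation": [-0.003,0.04,0],"turn": [0,0,0],"hand": 0.03},
  ],
)

```text
time: 11.6
ee_pos: [0.5459, 0.1355, 0.2182]
eef_rot: [0.665, 0.747, 0.002, 0.0]
ft_force: [1.2, -0.4, -0.4]
width: 0.0405
```

>>> apply_moves(
  deltas=[
    {"translation": [0,0.025,0],"turn": [0,0,0],"hand": 0.03},
    {"translation": [0,0.01,0],"turn": [0,0,0],"hand": 0.03},
    {"translation": [0,0,0],"turn": [0,0,0],"hand": 0.03},
  ],
)

```text
time: 11.9
ee_pos: [0.5443, 0.1779, 0.2195]
eef_rot: [0.662, 0.75, 0.003, -0.0]
ft_force: [-0.4, -0.1, -0.6]
width: 0.0409
```

```bash
python3 st.py
```

```text
t 11.9 [0.5443 0.1779 0.2195] w 0.0408755984964648 psi 0.12498161081212408 level turn -0.004682600385175387 0.0038382274630328343 j [-0.9216  0.2445  0.6231  1.6624 -0.1515  1.2774 -0.1443]
```

>>> apply_moves(
  deltas=[
    {"translation": [0.002,-0.003,-0.03],"turn": [-0.005,0.004,0],"hand": 0.03},
    {"translation": [0,0,-0.04],"turn": [0,0,0],"hand": 0.03},
    {"translation": [0,0,-0.04],"turn": [0,0,0],"hand": 0.03},
    {"translation": [0,0,-0.025],"turn": [0,0,0],"hand": 0.03},
  ],
)

```text
time: 12.3
ee_pos: [0.5507, 0.1669, 0.0865]
eef_rot: [0.665, 0.747, 0.004, 0.003]
ft_force: [-0.3, 0.2, -0.9]
width: 0.0408
```

```bash
python3 st.py
```

```text
t 12.3 [0.5507 0.1669 0.0865] w 0.040800393415493796 psi 0.11655911150725198 level turn -0.0017193976210291865 0.009834086057548555 j [-0.8617  0.39    0.59    1.8    -0.2498  1.0165 -0.0593]
```

>>> apply_moves(
  deltas=[
    {"translation": [-0.004,0.008,-0.008],"turn": [-0.002,0.01,0],"hand": 0.03},
    {"translation": [-0.001,0,-0.008],"turn": [0,0.002,0],"hand": 0.03},
  ],
)

```text
time: 12.5
ee_pos: [0.545, 0.1708, 0.0687]
eef_rot: [0.667, 0.745, -0.003, -0.001]
ft_force: [-0.3, 0.9, -0.5]
width: 0.041
```

```bash
python3 st.py
```

```text
t 12.5 [0.545  0.1708 0.0687] w 0.040985944874000126 psi 0.11123575108660062 level turn 0.0033748582590116647 -0.0055040858238937646 j [-0.8603  0.4166  0.5794  1.8093 -0.2646  1.0003 -0.0632]
```

>>> apply_moves(
  deltas=[
    {"translation": [0.0015,0.004,-0.006],"turn": [0.003,-0.005,0],"hand": 0.03},
    {"translation": [-0.0005,0,-0.004],"turn": [0,0,0],"hand": 0.03},
  ],
)

```text
time: 12.7
ee_pos: [0.5473, 0.1743, 0.0596]
eef_rot: [0.667, 0.745, 0.001, 0.001]
ft_force: [0.4, -0.3, -0.5]
width: 0.041
```

```bash
python3 st.py
```

```text
t 12.7 [0.5473 0.1743 0.0596] w 0.04099745023761845 psi 0.10994207013817094 level turn -0.0002903573433451688 0.001625970405826625 j [-0.858   0.4301  0.573   1.8138 -0.2761  0.9763 -0.0606]
```

>>> apply_moves(
  deltas=[
    {"translation": [-0.0005,0,-0.004],"turn": [0,0.002,0],"hand": 0.03},
  ],
)

```text
time: 12.8
ee_pos: [0.5473, 0.1744, 0.0562]
eef_rot: [0.667, 0.745, 0.001, 0.0]
ft_force: [0.9, -1.2, -0.6]
width: 0.0407
```

```bash
python3 st.py
```

```text
t 12.8 [0.5473 0.1744 0.0562] w 0.040712049152077746 psi 0.10992441293853797 level turn -0.0009396771430590646 0.0009041434235099708 j [-0.8553  0.4353  0.5707  1.8151 -0.2804  0.9709 -0.0573]
```

>>> apply_moves(
  deltas=[
    {"translation": [-0.0005,0,-0.0015],"turn": [0,0.001,0],"hand": 0.03},
  ],
)

```text
time: 12.9
ee_pos: [0.5474, 0.1746, 0.0555]
eef_rot: [0.667, 0.745, 0.001, -0.0]
ft_force: [-3.6, -1.5, 9.0]
width: 0.0408
```

```bash
python3 st.py
```

```text
t 12.9 [0.5474 0.1746 0.0555] w 0.04078964174103207 psi 0.11011944665258865 level turn -0.0016311012918611932 0.0008988506346817836 j [-0.8545  0.4364  0.5699  1.8154 -0.2818  0.9695 -0.0562]
```

>>> apply_moves(
  deltas=[
    {"translation": [0,0,0],"turn": [0,0,0],"hand": 0.075},
    {"translation": [0,0,0],"turn": [0,0,0],"hand": 0.075},
    {"translation": [0,0,0],"turn": [0,0,0],"hand": 0.075},
    {"translation": [0,0,0.03],"turn": [0,0,0],"hand": 0.075},
    {"translation": [0,0,0.045],"turn": [0,0,0],"hand": 0.075},
  ],
)

```text
time: 13.4
ee_pos: [0.5449, 0.1739, 0.1285]
eef_rot: [0.667, 0.745, -0.003, -0.001]
ft_force: [1.3, 0.3, 0.8]
width: 0.0713
```

>>> apply_moves(
  deltas=[
    {"translation": [0,0,0.045],"turn": [0,0,0],"hand": 0.085},
    {"translation": [0,0,0.03],"turn": [0,0,0],"hand": 0.085},
  ],
)

```text
time: 13.6
ee_pos: [0.545, 0.1734, 0.2077]
eef_rot: [0.667, 0.745, -0.002, -0.001]
ft_force: [1.7, 1.4, -0.3]
width: 0.0821
```

```bash
python3 st.py
```

```text
t 13.6 [0.545  0.1734 0.2077] w 0.08212740090013484 psi 0.11003210100705287 level turn 0.0018511905922951736 -0.004193756435348681 j [-0.9198  0.2619  0.6324  1.6718 -0.1606  1.2652 -0.1445]
```

>>> apply_moves(
  deltas=[
    {"translation": [-0.016,-0.004,0],"turn": [0,0,-0.14],"hand": 0.085},
    {"translation": [-0.016,-0.004,0],"turn": [0,0,-0.14],"hand": 0.085},
    {"translation": [-0.016,-0.004,0],"turn": [0,0,-0.14],"hand": 0.085},
    {"translation": [-0.016,-0.004,0],"turn": [0,0,-0.14],"hand": 0.085},
    {"translation": [-0.016,-0.004,0],"turn": [0,0,-0.14],"hand": 0.085},
  ],
)

```text
time: 14.1
ee_pos: [0.4666, 0.1534, 0.214]
eef_rot: [0.888, 0.46, 0.003, 0.001]
ft_force: [0.0, -1.7, 0.8]
width: 0.0848
```

>>> apply_moves(
  deltas=[
    {"translation": [-0.016,-0.004,-0.01],"turn": [0,0,-0.14],"hand": 0.085},
    {"translation": [-0.016,-0.004,-0.02],"turn": [0,0,-0.14],"hand": 0.085},
    {"translation": [-0.005,-0.004,-0.03],"turn": [0,0,-0.14],"hand": 0.085},
    {"translation": [0,0,0],"turn": [0,0,0],"hand": 0.085},
  ],
)

```text
time: 14.5
ee_pos: [0.4271, 0.1411, 0.1539]
eef_rot: [0.967, 0.255, 0.005, -0.0]
ft_force: [-0.6, 0.3, 0.8]
width: 0.0849
```

```bash
python3 st.py; python3 - <<'E'
from h import *
t=camera("top")[:,:,::-1];s=camera("side")[:,:,::-1]
a=cv2.resize(t[185:305,200:340],(400,343),interpolation=cv2.INTER_CUBIC)
b=cv2.resize(s[120:240,210:350],(400,343),interpolation=cv2.INTER_CUBIC)
cv2.imwrite("pics/b4.png",np.hstack([a,b]))
print(proj("top",[.5465,.175,.1]),proj("side",[.5465,.175,.1]),proj("side",[.5465,.175,.004]))
d=lambda i:i[:,:,2].astype(int)-i[:,:,1]
for n,i,bx in(("top",t,(225,205,265,245)),("side",s,(255,120,290,160))):
    for c,q,l in blobs((d(i)>40).astype(np.uint8),bx,8): print(n,c,q,ray(n,*c,.099))
E
```

```text
t 14.5 [0.4271 0.1411 0.1539] w 0.08490820094618552 psi -1.054837385106297 level turn -0.0025775584848364472 0.009173825310682105 j [-1.0889 -0.0278  0.6688  2.0458  0.0208  1.1083 -1.4843]
[236.2738 223.5797] [271.4582 148.5642] [273.6244 175.8753]
top [237.0526 224.1579] [235 222   5   5  19] [0.545  0.1731 0.099 ]
side [271.7143 150.    ] [270 148   4   5  14] [0.5447 0.1692 0.099 ]
```

View pics/b4.png

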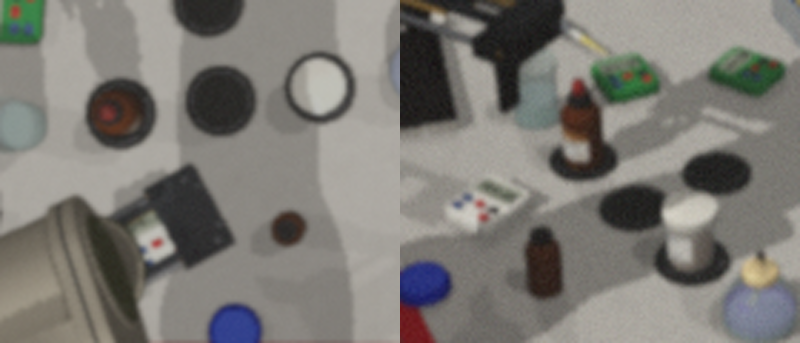

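The stain bottle is upright on the left mat; its tip is within about 2–4 mm in both views. The timer at crop (150,240) lies under the gripper. The fingertips limit TCP z to about 0.017.

>>> apply_moves(
  deltas=[
    {"translation": [0,0,-0.03],"turn": [-0.003,0.009,0.02],"hand": 0.087},
    {"translation": [0,0,-0.03],"turn": [0,0,0],"hand": 0.087},
    {"translation": [0,0,-0.025],"turn": [0,0,0],"hand": 0.087},
  ],
)

```text
time: 14.9
ee_pos: [0.4364, 0.1458, 0.0777]
eef_rot: [0.962, 0.275, 0.009, -0.003]
ft_force: [-0.3, 0.4, -1.0]
width: 0.0866
```

```bash
python3 st.py
```

```text
t 14.9 [0.4364 0.1458 0.0777] w 0.0865511857958659 psi -1.014339344196831 level turn -0.010035515301165986 0.01611139361728141 j [-1.0641  0.1288  0.6873  2.1055 -0.1067  0.9203 -1.3319]
```

>>> apply_moves(
  deltas=[
    {"translation": [-0.008,-0.005,-0.012],"turn": [-0.01,0.016,-0.015],"hand": 0.087},
    {"translation": [-0.003,-0.001,-0.02],"turn": [-0.002,0.004,0],"hand": 0.087},
    {"translation": [-0.002,-0.001,-0.012],"turn": [-0.002,0.004,0],"hand": 0.087},
  ],
)

```text
time: 15.2
ee_pos: [0.4254, 0.1396, 0.0344]
eef_rot: [0.963, 0.271, -0.004, 0.001]
ft_force: [0.5, -0.8, 0.8]
width: 0.0872
```

```bash
python3 st.py; python3 - <<'E'
from h import *
t=camera("top")[:,:,::-1];s=camera("side")[:,:,::-1]
a=cv2.resize(t[235:305,210:300],(400,311),interpolation=cv2.INTER_CUBIC)
b=cv2.resize(s[150:220,200:290],(400,311),interpolation=cv2.INTER_CUBIC)
cv2.imwrite("pics/t5.png",np.hstack([a,b]))
E
```

```text
t 15.2 [0.4254 0.1396 0.0344] w 0.08717115771583249 psi -1.022419723245794 level turn 0.005045056281031952 -0.007411293797697955 j [-1.0388  0.2123  0.6728  2.1437 -0.1735  0.8472 -1.2828]
```

View pics/t5.png

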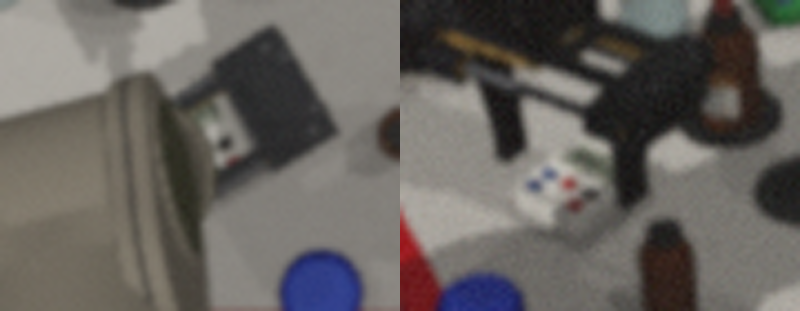

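The fingers straddle the timer: in the side crop the left finger is at (510,130), the right one at (630,170) and the timer at (570,190). I lower the rest of the way.

>>> apply_moves(
  deltas=[
    {"translation": [0.001,0.001,-0.008],"turn": [0.005,-0.006,0],"hand": 0.087},
    {"translation": [-0.001,0,-0.007],"turn": [0,0.002,0],"hand": 0.087},
  ],
)

```text
time: 15.5
ee_pos: [0.427, 0.1414, 0.0208]
eef_rot: [0.963, 0.271, -0.0, -0.001]
ft_force: [0.2, 0.2, -0.1]
width: 0.0866
```

```bash
python3 st.py
```

```text
t 15.5 [0.427  0.1414 0.0208] w 0.08660011550670495 psi -1.0222441833751994 level turn -0.0018604750112224892 -0.0007070024160426662 j [-1.0248  0.2406  0.6614  2.1529 -0.2067  0.8081 -1.2558]
```

>>> apply_moves(
  deltas=[
    {"translation": [0,0,-0.005],"turn": [-0.002,0,0],"hand": 0.06},
    {"translation": [0,0,0],"turn": [0,0,0],"hand": 0.05},
  ],
  newtons=15,
)

```text
time: 15.7
ee_pos: [0.4271, 0.1415, 0.0154]
eef_rot: [0.963, 0.271, -0.0, -0.0]
ft_force: [-0.0, -0.8, -0.2]
width: 0.0776
```

```bash
python3 st.py
```

```text
t 15.7 [0.4271 0.1415 0.0154] w 0.07762571801322908 psi -1.0219534000912018 level turn -6.198134640763453e-05 -0.0007076538136147532 j [-1.0206  0.2536  0.6567  2.1548 -0.2164  0.7967 -1.2489]
```

>>> apply_moves(
  deltas=[
    {"translation": [0,0,0.001],"turn": [0,0,0],"hand": 0.05},
    {"translation": [0,0,0],"turn": [0,0,0],"hand": 0.05},
    {"translation": [0,0,0],"turn": [0,0,0],"hand": 0.05},
    {"translation": [0,0,0],"turn": [0,0,0],"hand": 0.05},
  ],
)

```text
time: 16.1
ee_pos: [0.4274, 0.1417, 0.017]
eef_rot: [0.963, 0.271, -0.0, -0.0]
ft_force: [-0.5, -0.3, -1.6]
width: 0.0625
```

```bash
python3 st.py
```

```text
t 16.1 [0.4274 0.1417 0.017 ] w 0.06250812763150214 psi -1.0219312307096886 level turn -0.00046954654167920745 -0.0001666199495018369 j [-1.0221  0.2503  0.6582  2.1536 -0.2136  0.7999 -1.2511]
```

>>> apply_moves(
  deltas=[
    {"translation": [0,0,0],"turn": [0,0,0],"hand": 0.05},
    {"translation": [0,0,0.02],"turn": [0,0,0],"hand": 0.05},
    {"translation": [0,0,0.04],"turn": [0,0,0],"hand": 0.05},
    {"translation": [0,0,0.045],"turn": [0,0,0],"hand": 0.05},
    {"translation": [0,0,0.04],"turn": [0,0,0],"hand": 0.05},
  ],
  newtons=25,
)

```text
time: 16.6
ee_pos: [0.4233, 0.1387, 0.1619]
eef_rot: [0.963, 0.271, -0.005, 0.003]
ft_force: [1.0, 1.8, -1.3]
width: 0.062
```

>>> apply_moves(
  deltas=[
    {"translation": [0.01,-0.006,0],"turn": [0,0,0.14],"hand": 0.05},
    {"translation": [0.018,-0.009,0],"turn": [0,0,0.14],"hand": 0.05},
    {"translation": [0.018,-0.009,0],"turn": [0,0,0.14],"hand": 0.05},
    {"translation": [0.018,-0.009,0],"turn": [0,0,0.14],"hand": 0.05},
    {"translation": [0.018,-0.009,0],"turn": [0,0,0.14],"hand": 0.05},
  ],
)

```text
time: 17.1
ee_pos: [0.5091, 0.099, 0.169]
eef_rot: [0.804, 0.595, 0.001, -0.001]
ft_force: [0.4, 0.2, -0.2]
width: 0.0619
```

```bash
python3 st.py
```

```text
t 17.1 [0.5091 0.099  0.169 ] w 0.061908490195299364 psi -0.29645900770739375 level turn -0.002685876783592313 0.0013023020965520072 j [-0.9808  0.1699  0.7783  1.8644 -0.1326  1.1571 -0.4528]
```

>>> apply_moves(
  deltas=[
    {"translation": [0.016,-0.007,0],"turn": [-0.003,0,0.14],"hand": 0.05},
    {"translation": [0.016,-0.007,0],"turn": [0,0,0.14],"hand": 0.05},
    {"translation": [0.015,-0.006,-0.01],"turn": [0,0,0.12],"hand": 0.05},
    {"translation": [0.003,-0.001,-0.02],"turn": [0,0,0.035],"hand": 0.05},
    {"translation": [0,0,-0.02],"turn": [0,0,0],"hand": 0.05},
  ],
)

```text
time: 17.6
ee_pos: [0.5645, 0.0754, 0.1193]
eef_rot: [0.648, 0.762, 0.002, 0.002]
ft_force: [-0.2, 0.0, -0.5]
width: 0.0626
```

```bash
python3 st.py; python3 - <<'E'
from h import *
t=camera("top")[:,:,::-1];s=camera("side")[:,:,::-1]
a=cv2.resize(t[165:265,220:340],(400,333),interpolation=cv2.INTER_CUBIC)
b=cv2.resize(s[120:220,240:360],(400,333),interpolation=cv2.INTER_CUBIC)
cv2.imwrite("pics/t6.png",np.hstack([a,b]))
E
```

```text
t 17.6 [0.5645 0.0754 0.1193] w 0.06258701854517729 psi 0.16113785932176897 level turn -0.00012087531258424744 0.005605463375019035 j [-0.7959  0.357   0.7027  1.7882 -0.2577  1.0844  0.1573]
```

View pics/t6.png

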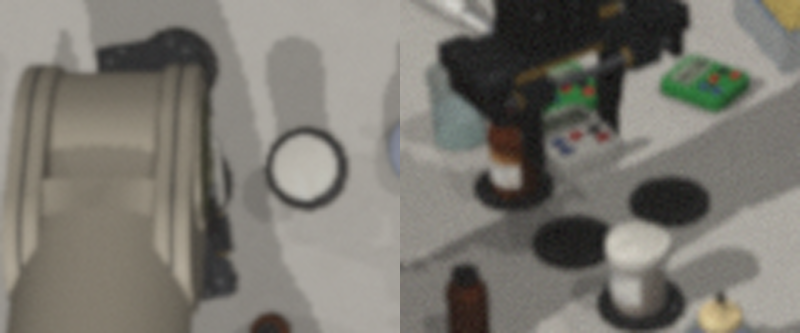

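The timer is held level at side crop (580,135). I lower it onto the middle mat.

>>> apply_moves(
  deltas=[
    {"translation": [-0.005,0.002,-0.02],"turn": [0,0.006,-0.01],"hand": 0.05},
    {"translation": [-0.001,0,-0.025],"turn": [0,0.002,0],"hand": 0.05},
    {"translation": [-0.001,0,-0.02],"turn": [0,0.002,0],"hand": 0.05},
  ],
)

```text
time: 18.0
ee_pos: [0.5575, 0.0784, 0.0556]
eef_rot: [0.653, 0.758, -0.001, -0.002]
ft_force: [0.2, -0.0, -0.7]
width: 0.0626
```

```bash
python3 st.py
```

```text
t 18.0 [0.5575 0.0784 0.0556] w 0.06257447552236652 psi 0.14869840475466764 level turn -0.001098413709968116 -0.0035053476540081127 j [-0.7676  0.4367  0.6658  1.8455 -0.3237  0.9727  0.1872]
```

>>> apply_moves(
  deltas=[
    {"translation": [0.002,-0.001,-0.012],"turn": [-0.001,-0.003,0],"hand": 0.05},
    {"translation": [-0.001,0,-0.012],"turn": [0,0.001,0],"hand": 0.05},
  ],
)

```text
time: 18.2
ee_pos: [0.5588, 0.0779, 0.0314]
eef_rot: [0.652, 0.758, -0.0, -0.001]
ft_force: [-0.2, -0.5, -0.5]
width: 0.0618
```

```bash
python3 st.py
```

```text
t 18.2 [0.5588 0.0779 0.0314] w 0.06175294252976393 psi 0.1490873095470651 level turn -0.00040944095950658823 -0.0009725090395780526 j [-0.7496  0.4739  0.6469  1.8577 -0.3518  0.9269  0.2083]
```

>>> apply_moves(
  deltas=[
    {"translation": [0.001,-0.0005,-0.006],"turn": [0,-0.001,0],"hand": 0.05},
    {"translation": [0,0,-0.003],"turn": [0,0,0],"hand": 0.05},
  ],
)

```text
time: 18.4
ee_pos: [0.5599, 0.0776, 0.0219]
eef_rot: [0.652, 0.758, 0.0, -0.0]
ft_force: [-0.4, -0.4, -1.2]
width: 0.0624
```

```bash
python3 st.py
```

```text
t 18.4 [0.5599 0.0776 0.0219] w 0.062415803754444915 psi 0.14928862963462664 level turn -0.0003899867446993711 -0.00014534248523952664 j [-0.7409  0.4899  0.6384  1.8601 -0.3636  0.91    0.2176]
```

>>> apply_moves(
  deltas=[
    {"translation": [0,0,-0.0012],"turn": [0,0,0],"hand": 0.05},
  ],
)

```text
time: 18.5
ee_pos: [0.5602, 0.0776, 0.0209]
eef_rot: [0.652, 0.758, 0.0, -0.0]
ft_force: [-0.4, 0.7, -1.0]
width: 0.0627
```

>>> apply_moves(
  deltas=[
    {"translation": [0,0,0],"turn": [0,0,0],"hand": 0.08},
    {"translation": [0,0,0],"turn": [0,0,0],"hand": 0.08},
    {"translation": [0,0,0],"turn": [0,0,0],"hand": 0.08},
    {"translation": [0,0,0.02],"turn": [0,0,0],"hand": 0.08},
    {"translation": [0,0,0.04],"turn": [0,0,0],"hand": 0.08},
  ],
)

```text
time: 19.0
ee_pos: [0.5583, 0.0774, 0.0799]
eef_rot: [0.652, 0.758, -0.002, -0.001]
ft_force: [-0.1, 0.1, 0.2]
width: 0.0796
```

>>> apply_moves(
  deltas=[
    {"translation": [0,0,0.045],"turn": [0,0,0],"hand": 0.08},
    {"translation": [-0.01,-0.01,0.03],"turn": [0,0,0],"hand": 0.08},
  ],
)

```text
time: 19.2
ee_pos: [0.5488, 0.0681, 0.1585]
eef_rot: [0.652, 0.758, -0.002, -0.001]
ft_force: [0.2, 0.1, -0.4]
width: 0.0801
```

```bash
python3 st.py
```

```text
t 19.2 [0.5488 0.0681 0.1585] w 0.08009778040753585 psi 0.15032583917038214 level turn 0.001726460548312175 -0.0036307664223352368 j [-0.834   0.2787  0.7368  1.7844 -0.2016  1.1597  0.1158]
```

>>> apply_moves(
  deltas=[
    {"translation": [-0.03,-0.016,0],"turn": [0,0,0],"hand": 0.075},
    {"translation": [-0.03,-0.016,0],"turn": [0,0,0],"hand": 0.075},
    {"translation": [-0.03,-0.016,0],"turn": [0,0,0],"hand": 0.075},
    {"translation": [-0.018,-0.01,-0.01],"turn": [0,0,0],"hand": 0.075},
    {"translation": [0,0,-0.02],"turn": [0,0,0],"hand": 0.075},
  ],
)

```text
time: 19.7
ee_pos: [0.4415, 0.0077, 0.1357]
eef_rot: [0.653, 0.758, 0.006, 0.002]
ft_force: [-0.0, 0.6, -0.9]
width: 0.075
```

```bash
python3 st.py; python3 - <<'E'
from h import *
t=camera("top")[:,:,::-1];s=camera("side")[:,:,::-1]
a=cv2.resize(t[165:285,220:360],(400,343),interpolation=cv2.INTER_CUBIC)
b=cv2.resize(s[130:250,220:360],(400,343),interpolation=cv2.INTER_CUBIC)
cv2.imwrite("pics/o7.png",np.hstack([a,b]))
print(proj("top",[.56,.0775,.02]),proj("side",[.56,.0775,.02]))
E
```

```text
t 19.7 [0.4415 0.0077 0.1357] w 0.07501083458049879 psi 0.14864202773410887 level turn -0.00656586355319328 0.010953994771962135 j [-0.8952 -0.0352  0.7808  2.09    0.0223  1.0651  0.0235]
[276.3181 219.5257] [291.3344 187.8275]
```

View pics/o7.png

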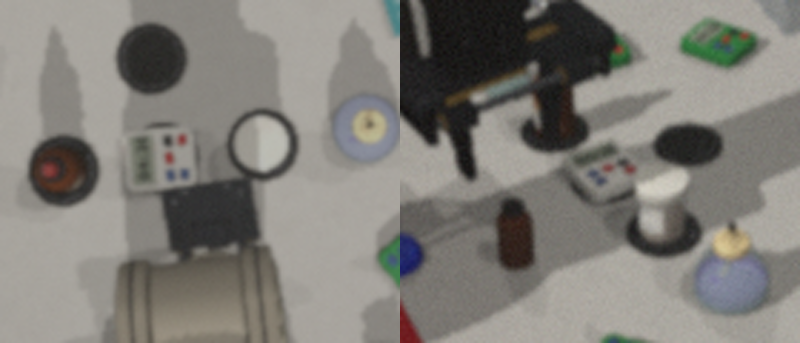

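The timer is on the middle mat, face up, about 2 mm from centre. Next is the oil bottle.

>>> apply_moves(
  deltas=[
    {"translation": [-0.0035,0.0005,-0.02],"turn": [-0.006,0.011,0],"hand": 0.075},
    {"translation": [-0.001,0,-0.03],"turn": [0,0.002,0],"hand": 0.075},
  ],
)

```text
time: 20.0
ee_pos: [0.4399, 0.0096, 0.0869]
eef_rot: [0.652, 0.758, 0.0, 0.0]
ft_force: [-0.4, 0.8, 1.0]
width: 0.0751
```

```bash
python3 st.py
```

```text
t 20.0 [0.4399 0.0096 0.0869] w 0.07514989661933807 psi 0.1495576132839626 level turn -0.00025888984965790013 0.00047601477514282674 j [-0.8849  0.0727  0.7952  2.1342 -0.0638  0.9569  0.0953]
```

>>> apply_moves(
  deltas=[
    {"translation": [-0.002,-0.0015,-0.015],"turn": [0,0,0],"hand": 0.075},
    {"translation": [-0.001,0,-0.025],"turn": [0,0.001,0],"hand": 0.075},
    {"translation": [-0.001,0,-0.015],"turn": [0,0.001,0],"hand": 0.075},
  ],
)

```text
time: 20.3
ee_pos: [0.4379, 0.0089, 0.031]
eef_rot: [0.652, 0.758, -0.001, 0.0]
ft_force: [0.7, 0.2, 0.3]
width: 0.0748
```

```bash
python3 st.py
```

```text
t 20.3 [0.4379 0.0089 0.031 ] w 0.07476390729537796 psi 0.15092344033912478 level turn 0.0010993248769671476 -0.0006434774125559621 j [-0.843   0.2033  0.7777  2.1789 -0.1923  0.8269  0.2063]
```

>>> apply_moves(
  deltas=[
    {"translation": [0,-0.001,0],"turn": [0,0,0],"hand": 0.025},
    {"translation": [0,0,0],"turn": [0,0,0],"hand": 0.025},
    {"translation": [0,0,0],"turn": [0,0,0],"hand": 0.025},
    {"translation": [0,0,0],"turn": [0,0,0],"hand": 0.025},
    {"translation": [0,0,0],"turn": [0,0,0],"hand": 0.025},
  ],
  newtons=20,
)

```text
time: 20.8
ee_pos: [0.4402, 0.0083, 0.0334]
eef_rot: [0.651, 0.759, -0.001, 0.001]
ft_force: [-0.1, 0.1, -0.1]
width: 0.0428
```

>>> apply_moves(
  deltas=[
    {"translation": [0,0,0],"turn": [0,0,0],"hand": 0.025},
    {"translation": [0,0,0],"turn": [0,0,0],"hand": 0.025},
    {"translation": [0,0,0],"turn": [0,0,0],"hand": 0.025},
  ],
)

```text
time: 21.1
ee_pos: [0.4407, 0.0086, 0.0342]
eef_rot: [0.651, 0.759, 0.0, 0.001]
ft_force: [-0.3, 0.2, 0.4]
width: 0.0324
```

```bash
python3 st.py
```

```text
t 21.1 [0.4407 0.0086 0.0342] w 0.03235982325150188 psi 0.15196084635473603 level turn 0.0010298628922713231 0.001853162309820164 j [-0.843   0.2008  0.779   2.1721 -0.189   0.8328  0.2055]
```

>>> apply_moves(
  deltas=[
    {"translation": [0,0,0],"turn": [0,0,0],"hand": 0.025},
    {"translation": [0,0,0.02],"turn": [0,0,0],"hand": 0.025},
    {"translation": [0,0,0.04],"turn": [0,0,0],"hand": 0.025},
    {"translation": [0,0,0.045],"turn": [0,0,0],"hand": 0.025},
    {"translation": [0,0,0.035],"turn": [0,0,0],"hand": 0.025},
  ],
)

```text
time: 21.6
ee_pos: [0.4364, 0.0066, 0.1744]
eef_rot: [0.652, 0.758, -0.005, -0.0]
ft_force: [0.5, 1.5, -0.3]
width: 0.032
```

>>> apply_moves(
  deltas=[
    {"translation": [0.025,0.01,0],"turn": [0,0,0],"hand": 0.025},
    {"translation": [0.038,0.014,0],"turn": [0,0,0],"hand": 0.025},
    {"translation": [0.038,0.014,0],"turn": [0,0,0],"hand": 0.025},
    {"translation": [0.038,0.014,0],"turn": [0,0,0],"hand": 0.025},
    {"translation": [0.035,0.014,0],"turn": [0,0,0],"hand": 0.025},
  ],
)

```text
time: 22.1
ee_pos: [0.617, 0.0762, 0.1824]
eef_rot: [0.651, 0.759, 0.006, -0.001]
ft_force: [0.2, -0.5, 0.9]
width: 0.0325
```

```bash
python3 st.py
```

```text
t 22.1 [0.617  0.0762 0.1824] w 0.03250159776519566 psi 0.1518363485912253 level turn -0.010472815382989577 0.005753380368071976 j [-0.8051  0.4418  0.8099  1.5849 -0.3429  1.253   0.2152]
```

>>> apply_moves(
  deltas=[
    {"translation": [0.025,0.01,0],"turn": [-0.01,0.006,0],"hand": 0.025},
    {"translation": [0.012,0.004,0],"turn": [0,0,0],"hand": 0.025},
    {"translation": [0.002,0,-0.02],"turn": [0,0,0],"hand": 0.025},
    {"translation": [0,0,-0.03],"turn": [0,0,0],"hand": 0.025},
  ],
)

```text
time: 22.5
ee_pos: [0.663, 0.094, 0.131]
eef_rot: [0.65, 0.76, 0.0, 0.002]
ft_force: [-0.9, -0.6, 0.0]
width: 0.0324
```

```bash
python3 st.py
```

```text
t 22.5 [0.663 0.094 0.131] w 0.03238521842208262 psi 0.15661401898839794 level turn 0.001914711140345299 0.0030849359554571514 j [-0.7363  0.5985  0.7562  1.4937 -0.4227  1.2154  0.2363]
```

>>> apply_moves(
  deltas=[
    {"translation": [-0.004,-0.002,-0.02],"turn": [0.002,0.003,0],"hand": 0.025},
    {"translation": [0,0,-0.03],"turn": [0,0,0],"hand": 0.025},
    {"translation": [0,0,-0.025],"turn": [0,0,0],"hand": 0.025},
  ],
)

```text
time: 22.8
ee_pos: [0.6584, 0.0923, 0.0515]
eef_rot: [0.649, 0.761, -0.001, -0.0]
ft_force: [0.6, -0.4, -0.4]
width: 0.0326
```

```bash
python3 st.py
```

```text
t 22.8 [0.6584 0.0923 0.0515] w 0.032591744577396706 psi 0.1574336994472023 level turn 0.0008236896021841297 -0.001664591162302755 j [-0.7094  0.6732  0.7093  1.5637 -0.4761  1.0858  0.2758]
```

>>> apply_moves(
  deltas=[
    {"translation": [0.001,-0.001,-0.006],"turn": [0,-0.001,0],"hand": 0.025},
    {"translation": [0,0,-0.005],"turn": [0,0,0],"hand": 0.025},
  ],
)

```text
time: 23.0
ee_pos: [0.6576, 0.091, 0.0372]
eef_rot: [0.649, 0.761, -0.003, -0.001]
ft_force: [-11.6, -3.1, 28.3]
width: 0.0319
```

```bash
python3 st.py
```

```text
t 23.0 [0.6576 0.091  0.0372] w 0.03190641502227527 psi 0.15747270686434453 level turn 0.002367583728415853 -0.005764071944513598 j [-0.7019  0.6907  0.7001  1.5702 -0.4856  1.0678  0.2834]
```

>>> apply_moves(
  deltas=[
    {"translation": [0.001,0,0.0005],"turn": [0.002,-0.005,0],"hand": 0.025},
  ],
)

```text
time: 23.1
ee_pos: [0.6587, 0.0908, 0.0381]
eef_rot: [0.649, 0.761, -0.0, -0.0]
ft_force: [-0.5, -0.4, -0.1]
width: 0.0322
```

>>> apply_moves(
  deltas=[
    {"translation": [0,0,0],"turn": [0,0,0],"hand": 0.065},
    {"translation": [0,0,0],"turn": [0,0,0],"hand": 0.065},
    {"translation": [0,0,0],"turn": [0,0,0],"hand": 0.065},
    {"translation": [0,0,0.03],"turn": [0,0,0],"hand": 0.065},
    {"translation": [0,0,0.045],"turn": [0,0,0],"hand": 0.08},
  ],
)

```text
time: 23.6
ee_pos: [0.657, 0.0911, 0.1123]
eef_rot: [0.649, 0.761, -0.003, -0.002]
ft_force: [-0.0, -0.1, 1.2]
width: 0.0641
```

>>> apply_moves(
  deltas=[
    {"translation": [0,0,0.045],"turn": [0,0,0],"hand": 0.085},
    {"translation": [0,0,0.04],"turn": [0,0,0],"hand": 0.085},
    {"translation": [0,0,0.03],"turn": [0,0,0],"hand": 0.085},
    {"translation": [0,-0.04,0],"turn": [0,0,0],"hand": 0.085},
    {"translation": [-0.01,-0.045,0],"turn": [0,0,0],"hand": 0.085},
  ],
)

```text
time: 24.1
ee_pos: [0.6497, 0.0125, 0.2402]
eef_rot: [0.645, 0.765, 0.003, 0.001]
ft_force: [0.4, -0.7, 0.4]
width: 0.0848
```

>>> apply_moves(
  deltas=[
    {"translation": [-0.02,-0.045,0],"turn": [0,0,0],"hand": 0.085},
    {"translation": [-0.02,-0.045,0],"turn": [0,0,0],"hand": 0.085},
    {"translation": [-0.02,-0.045,0],"turn": [0,0,0],"hand": 0.085},
    {"translation": [-0.02,-0.045,0],"turn": [0,0,0],"hand": 0.085},
    {"translation": [-0.02,-0.045,0],"turn": [0,0,0],"hand": 0.085},
  ],
)

```text
time: 24.6
ee_pos: [0.548, -0.2168, 0.2432]
eef_rot: [0.643, 0.766, 0.005, 0.003]
ft_force: [1.4, -1.0, -0.0]
width: 0.0852
```

```bash
python3 st.py; python3 - <<'E'
from h import *
t=camera("top")[:,:,::-1];s=camera("side")[:,:,::-1]
a=cv2.resize(t[155:255,185:365],(720,400),interpolation=cv2.INTER_CUBIC)
cv2.imwrite("pics/f_t.png",a)
b=cv2.resize(s[110:240,230:380],(690,598),interpolation=cv2.INTER_CUBIC)
cv2.imwrite("pics/f_s.png",b)
for l,p in dict(jar=(.574,-.0215,.066),stain=(.5465,.175,.099),timer=(.56,.0775,.02),oil=(.659,.0912,.07)).items():
    u=proj("top",p);v=proj("side",p);print(l,(u-[185,155])*4,(v-[230,110])*4.6)
E
```

```text
t 24.6 [ 0.548  -0.2168  0.2432] w 0.08516017059910316 psi 0.173056127256476 level turn -0.003887834417144705 0.011724353226008424 j [-0.435   0.3278  0.9241  1.5985 -0.276   1.3407  0.6978]
jar [505.2726 235.745 ] [374.1685 379.6761]
stain [205.3756 274.353 ] [190.8162 178.761 ]
timer [365.2724 258.1027] [282.1384 358.0063]
oil [339.4892 109.6222] [414.2767 236.6271]
```

View pics/f_t.png

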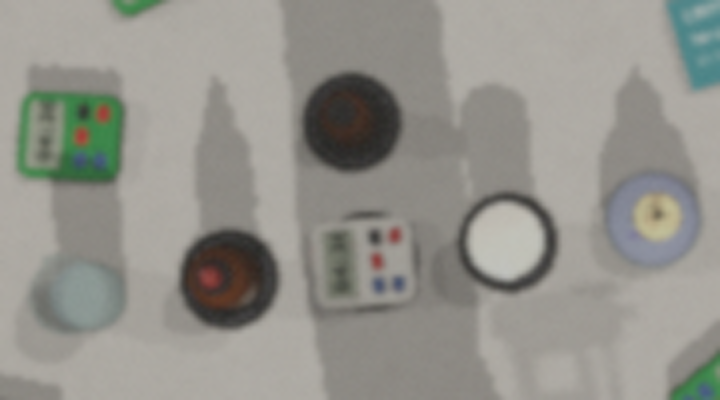

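View pics/f_s.png

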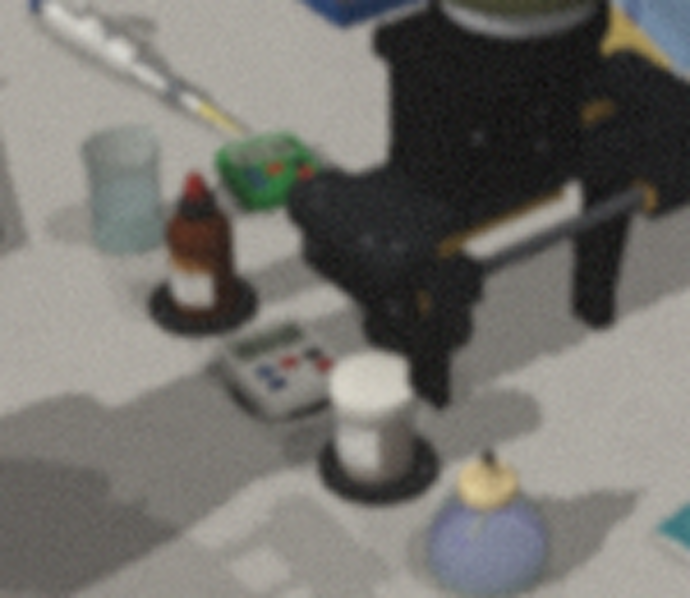

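The final views show all four things in place:
- **Jar:** on its mat at (507,240), within about 1.5 mm.
- **Stain bottle:** upright, tip at (211,277), within about 3 mm.
- **Timer:** face up at (363,262), about 3 mm off centre.
- **Oil bottle:** upright, cap at (345,112), within about 3 mm. The side view of it is blocked by the gripper.

The lamp and beaker are where they were, and the gripper is open and clear. I'm handing in.

```bash
python3 -c "
from bench import order,readout
print(order.close_job(),readout.read_state()['time'])"
```

```text
the job is handed in; nothing more can be done
the job is handed in; nothing more can be done
```

The staining station is laid out and handed in. I placed the jar on the right mat by the lamp, the stain bottle on the left mat by the beaker, the timer face up on the middle mat and the oil bottle on the back mat, in that order. It took about 25 s of robot time.

- **Positions:** in the last pictures the jar was within about 2 mm of its mat centre, and the other three within about 3 mm.
- **Untouched things:** the lamp and beaker were at the same pixels as at the start. The gripper was open and well clear of everything.
- **Forces:** the highest wrist force I saw was about 30 N, while setting down the oil bottle. The jar's set-down read about 25 N.
- **Regrip:** my first grip on the jar lid was 6 mm too high because the arm drifted, so I opened and gripped again before lifting.
- **Weaker checks:** the timer was the least centred, and I left it. The gripper hid the oil bottle in the final side view, so only the top view shows that it stands upright. For the stain bottle tip, the side view gave up to about 6 mm off where the top view gave 2–3 mm.

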